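# Tighten a collet nut with an adjustable wrench

### The job

The adjustable wrench lies flat on the bench with its jaws standing wide around the brass nut of the ring holder. Roll the wrench's worm until the jaws just fit the nut, then turn the nut clockwise (seen from above) with the wrench until it comes up firm against its stop, without straining it, and leave the wrench lying on the nut with its jaws still fitting. Close the jaws only by their worm, press gently on it, do not touch the holder or the nut with the fingers, and leave everything else on the bench alone.

Things in the scene. Friction and masses are not known exactly. Their poses are not given: they have to be found in the camera images.
- wrench: Loose steel adjustable wrench, 0.4 kg, lying flat. Origin: on its underside, at the middle of its opening when that is 30 mm. x: handle to jaws, z up. Fixed jaw's inner face y = +15 mm; jaw tips x = +14, throat x = -19. Head 14 mm thick, 68 wide, back to x = -74; then the straight handle, 24 wide (y -8 to +16), 12 thick, to x = -253.
- grip (a point): Where to hold or push the handle: on its centre line, on its top face, 150 mm behind the wrench's origin (x = -150, y = +4, z = 12 mm in its frame; axes as the wrench). More than about 8 N of sideways push here strains the nut, and the jaw creeps open.
- worm: Dark ridged roller, 20 mm diameter, 20 long, axis along the wrench's y; origin at its middle (wrench x -48, y -8.5, z 10.5 mm). Drag closed fingers over its top: from handle towards jaws closes, 0.8 mm per 10 mm of drag; back opens. Takes 6 N of drag, so 8 to 14 N of press; once the jaws are home drag rises and fingers slip. Stays where left.
- worm_top (a point): Highest point of the worm, at the middle of its length, 20.5 mm above the wrench's underside and 6.5 mm proud of the head; axes as the wrench (fixed to the wrench, does not roll).
- jaw: The sliding jaw, lighter metal, 32 x 16 x 14 mm, moved along the wrench's y by the worm; axes as the wrench. Rolling on hard once it is home strains the nut.
- jaw_face (a point): Middle of the sliding jaw's inner face. In the wrench's frame its y is -15 mm when the opening is 30 mm (just fitting the nut), more negative when wider; starts between about -18.5 and -21.5 mm.
- holder: Ring holder fixed to the bench: a flat steel rose 92 mm across, flush with the bench, and on its axis the nut, and above that a steel mandrel with a gold ring, top 58 mm above the bench. Origin on the axis at bench level.
- nut (a joint): Angle of the nut (rad), growing as it turns clockwise seen from above. Starts between 0 and 0.2; its hard stop is not marked: it comes up 0.5 to 1.1 rad further on and must be felt. Turning takes 0.3 N m all the way (2 to 3 N at the wrench's grip), then it is suddenly firm.
- nut_top (a point): On the nut's axis, 24 mm above the bench. Brass hexagon nut, 30 mm across flats, 34.6 mm across corners, 24 mm tall from the bench, with a white stripe on one corner. At the start its flats lie within about 8 degrees of the jaws' faces.
- pliers_red: Red pliers. A bystander.
- pliers_blue: Blue and green pliers. A bystander.
- ring_gauge: Gold ring, 32 mm across, 10 mm high. A bystander.
- spare_nut: Loose steel nut, 24 mm. A bystander.
- ingot_die: Dark steel cylinder, 44 mm across, 30 mm high. A bystander.
- hammer: Hammer. A bystander.
- spool: Gold spool, 48 mm across, 32 mm high. A bystander.
- oil: Small amber bottle, 85 mm high. A bystander.
Mind the look-alikes: they are no part of the job. Leave any green look-alike of the holder alone.

How it is judged:
By the outcome, as a careful person would: the job done as asked, in the order asked, and still so for the second after the job is handed in, with the robot touching nothing.
It also fails if it takes over 67 s, if anything falls off the work surface, if the arm or the gripper's body presses on something with over 40 N, if the wrist force passes 120 N, or if a joint passes its speed limit or range.

### The arm

A 6-joint arm with a two-finger parallel gripper is mounted at the origin on the work surface. World frame = base frame: x ahead of the robot, y to its left, z up, the work surface at z = 0. Lengths are in m, angles in degrees, forces in N, time in s.
With the tool pointing down it reaches from about 0.4 to 0.825 m from the base axis. Payload 7 kg.
Tool frame: the origin (TCP) lies midway between the tips of the shut fingers; the grasp point (between the pads) lies 19 mm behind it; z points along the fingers, y is the line along which they close (so a half turn about z gives the same grasp; the last joint's range is limited). The gripper opens to 88 mm and grips with 3 to 60 N. Pads are 19 mm wide; open, the fingers measure 130 mm over their backs; the gripper's body (78 mm by 193 mm) begins 47 mm behind the grasp point.
Start: joints at [-53.566, 20.546, 0.682, 0, -70.136, -16.507], TCP at [0.23, -0.635, 0.227] pointing down, gripper open.
Joint ranges: [-176.03, 176.03], [-82.01, 121.73], [-58.28, 71.71], [-173.87, 95.51], [-174.79, -0.11], [-173.66, 173.66]. Speed limits (degrees/s): [136.94, 136.94, 172.46, 180, 180, 180].

### API

Orientations are given as [roll, pitch, yaw] about the fixed x, y, z axes, in that order (R = Rz(yaw) Ry(pitch) Rx(roll)).
In Python, from plant import ctrl gives the robot as it stands. The module is installed in compiled form; this text tells all that it offers.
- The arm moves only by the tool send_rows, never from a script. Its argument "plan" is a list that holds one entry, the list of rows, each a list of 6 numbers: the shift along the tool's x, y, z in normalised numbers (1 is 100 cm), then the turn, a rotation vector about the tool's x, y, z in fractions of the full range, 1 being 90 degrees. A call has 1 to 8 rows; each row is the pose to reach, as a shift and turn from the pose commanded when the call began, along the tool's axes at that moment; what a row does not reach only later rows make up. A row lasts 1/12 s, in which the tool goes at most 41.7 mm and 7.16 degrees, less where a joint would pass 70% of its speed; a pose out of reach is approached as far as the arm can. A shift or turn number past 1, either way, is cut back to 1. A call with a gripper value outside its range is refused whole. "fingers" is the opening, from 0 (shut) to 1 (fully open), set as the call begins (left out, the last holds). The fingers move at their own pace and stop on an object; the grip force is fixed at half the most. Time passes only in rows, so rows that repeat a pose let the fingers close. It gives the time, the measured TCP pose, the force, the opening and the grip force at its end, in the units of the state.
- ctrl.get_obs(): the state, without advancing time (a new reading comes with each control period).
- ctrl.snapshot(name): name is "side" or "top"; returns a dict with "img" (420x560x3 uint8, red, green, blue), "K" (3x3 intrinsics, pixels), "k1" (the pictures are not rectified: a ray, as slopes to the right and down, at radius r is drawn at 1 + k1 r^2 times it, then the intrinsics apply), "pose" (4x4, takes a point from camera to world coordinates). Camera axes: x right, y down, z forward; pixel columns grow to the right and rows downward; lengths in m; the calibration is good to about 2 mm. A picture is of the moment at which its call begins. There is no depth.
- ctrl.close_job(): hands the job in; it is judged then, once.
The state is a dict: "clock": time; "joint_pos": joint angles; "qvel": joint speeds; "tau": joint torques, N m; "tool_pos": TCP position; "orientation": TCP orientation; "force": force on the tool from outside, world axes, zero at the start; "moment": the same for the moment, N m; "opening": finger opening in m; "gripper_force": force on a finger pad.
Only numpy, scipy, OpenCV 4.12 (cv2) and the standard library are available. Lean on these libraries where they do the work, as an engineer would, in place of code of your own. Each camera call takes 0.05 s, during which the arm holds its last target. There are 200 camera calls.

## Working session

There is one attempt and no reset: what is moved stays moved. The work goes in short steps, Python scripts to look and compute and a tool call to move; the robot and the scene stay as the last step left them, time stands still between calls to the robot, and variables do not carry over. Pictures are saved under pics/ and viewed, at most 10 in all, crops included, and the job is handed in when it is done.

Besides the shell and the picture viewer there is one more tool, called after "Emit:" in YAML: its name, and indented under it one key for each argument. send_rows: Moves the arm, as the interface text tells. Its arguments: {"type":"object","properties":{"plan":{"type":"array","items":{"type":"array","items":{"type":"array","items":{"type":"number"}}}},"fingers":{"type":"number"}},"required":["plan"]}

```bash
mkdir -p pics; cat > h.py <<'E'
import numpy as np, cv2
from plant import ctrl
def snap(n):
    return ctrl.snapshot(n)
def ray(s,uv):
    K=np.array(s["K"]);k=float(s["k1"])
    d=np.array([(uv[0]-K[0,2])/K[0,0],(uv[1]-K[1,2])/K[1,1]]);p=d.copy()
    for _ in range(30): p=d/(1+k*(p@p))
    T=np.array(s["pose"]);return T[:3,3],T[:3,:3]@np.array([p[0],p[1],1])
def onz(s,uv,z):
    o,d=ray(s,uv);return o+d*(z-o[2])/d[2]
def proj(s,P):
    T=np.array(s["pose"]);c=T[:3,:3].T@(np.array(P)-T[:3,3]);p=c[:2]/c[2]
    p=p*(1+float(s["k1"])*(p@p));K=np.array(s["K"]);return np.array([K[0,0]*p[0]+K[0,2],K[1,1]*p[1]+K[1,2]])
def save(s,name,crop=None,f=1):
    im=s["img"][:,:,::-1]
    if crop: a,b,c,d=crop;im=im[b:d,a:c]
    cv2.imwrite("pics/"+name,cv2.resize(im,None,fx=f,fy=f,interpolation=cv2.INTER_CUBIC))
E
python3 - <<'E'
from h import *
import pickle
o=ctrl.get_obs();print(o)
for n in("top","side"):
    s=snap(n);save(s,n+"0.png",None,1.4);pickle.dump(s,open(n+"0.pkl","wb"));print(n,s["K"],s["k1"],s["pose"])
E
```

```text
{'clock': 0.0, 'joint_pos': array([-5.35662849e+01,  2.05917288e+01,  6.33283975e-01, -1.85883313e-02,
       -7.01344323e+01, -1.65066848e+01]), 'qvel': array([ 0.01825844, -0.00820716,  0.00698126, -0.01241313, -0.01489602,
       -0.03770706]), 'tau': array([ 6.70111112e-04, -5.82719100e+01,  2.93068779e+01,  6.99743852e+00,
        6.96397852e-03, -1.84136634e-04]), 'tool_pos': array([ 0.22985674, -0.63414619,  0.22562046]), 'orientation': array([ 1.79905985e+02, -9.63734998e-03, -1.60079293e+02]), 'force': array([ 0.7938067 ,  0.52060374, -0.4262704 ]), 'moment': array([-0.00711671,  0.00980707,  0.03665331]), 'gripper_force': 0.0, 'opening': 0.08769691031061766}
top [[404.90663699   0.         273.93852264]
 [  0.         404.90663699 211.20013196]
 [  0.           0.           1.        ]] -0.07812929027523462 [[ 0.01874686 -0.9825348   0.18513218  0.35608911]
 [-0.99977203 -0.01652897  0.01351626  0.02325764]
 [-0.01022015 -0.18534337 -0.98262067  1.04965307]
 [ 0.          0.          0.          1.        ]]
side [[391.704886     0.         279.99711249]
 [  0.         391.704886   212.70163318]
 [  0.           0.           1.        ]] 0.03899622509356151 [[-0.95003069 -0.23128404  0.2096411   0.32108415]
 [-0.31159577  0.66239863 -0.68127537  0.8554273 ]
 [ 0.01870214 -0.71255578 -0.70136616  0.88283217]
 [ 0.          0.          0.          1.        ]]
```

View pics/top0.png

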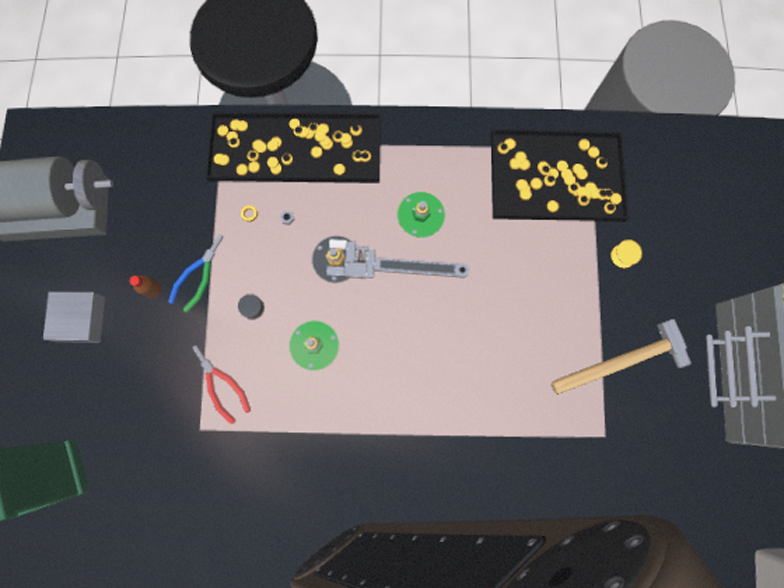

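View pics/side0.png

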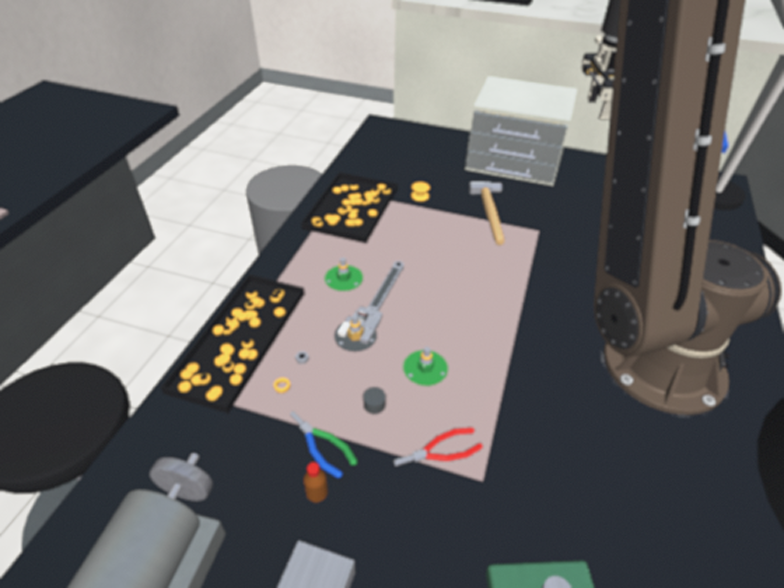

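The top picture shows the steel-rose holder with the wrench around its nut at (338,258), handle running right to (467,270), and the light sliding jaw at the upper side. Candidates: the steel rose at (338,258), and green look-alikes at (420,212) and (313,345). I choose the steel rose. The side picture shows the same holder at (356,333) and the look-alikes at (344,275) and (426,366).

```bash
python3 - <<'E'
from h import *
import pickle
t=pickle.load(open("top0.pkl","rb"));s=pickle.load(open("side0.pkl","rb"))
a=cv2.resize(t["img"][160:210,218:348],None,fx=6,fy=6,interpolation=cv2.INTER_CUBIC)
b=cv2.resize(s["img"][180:255,225:355],None,fx=4,fy=4,interpolation=cv2.INTER_CUBIC)
c=np.zeros((600,780,3),np.uint8);c[:300]=a;c[300:,:520]=b
cv2.imwrite("pics/crop0.png",c[:,:,::-1])
E
```

```text
(no output)
```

View pics/crop0.png

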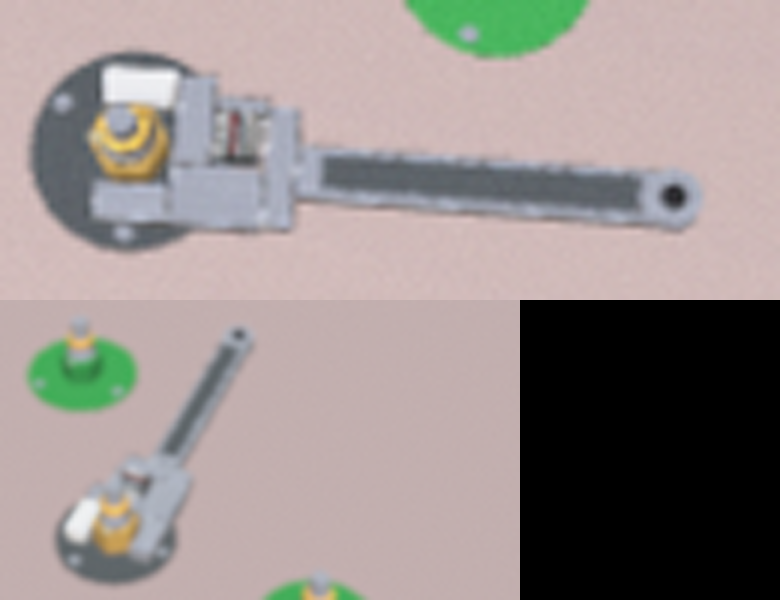

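The crop shows the steel rose at crop (130,150) with brass nut and mandrel. The white sliding jaw is at (140,85), the fixed jaw at (130,200), the dark worm at (240,135) with a red mark, and the handle end hole at (674,197). The choice is confirmed.

```bash
cat > m.py <<'E'
from h import *
def handle(t,u0,u1,v0,v1):
    im=t["img"].astype(int);m=((im[:,:,0]-im[:,:,2])<8)
    up=[];lo=[];C=[]
    for u in range(u0,u1):
        v=np.where(m[v0:v1,u])[0]+v0
        up.append(onz(t,(u,v[0]-.5),.012));lo.append(onz(t,(u,v[-1]+.5),.012));C.append((up[-1]+lo[-1])/2)
    C=np.array(C);w=np.linalg.norm(np.array(up)-np.array(lo),axis=1).mean()
    return C,w
E
python3 - <<'E'
from m import *
import pickle
t=pickle.load(open("top0.pkl","rb"));s=pickle.load(open("side0.pkl","rb"))
cr=lambda x,y:(218+(x+.5)/6-.5,160+(y+.5)/6-.5)
cs=lambda x,y:(225+(x+.5)/4-.5,180+(y-300+.5)/4-.5)
C,w=handle(t,272,326,175,205)
p=np.polyfit(C[:,1],C[:,0],1);print("x=",p,"w",w,"res",np.std(C[:,0]-np.polyval(p,C[:,1])))
d=-np.array([p[0],1]);d/=np.linalg.norm(d); d*=np.sign(d[1])
print("xaxis dir",d,np.degrees(np.arctan2(d[1],d[0])))
n=np.array([-d[1],d[0]])
end=onz(t,cr(700,197),.012)[:2]
c=np.array([np.polyval(p,end[1]),end[1]]);O=c+d*.253-n*.004
print("O from end",O)
def W(P):
    q=np.array(P)[:2]-O;return np.round(1000*np.array([q@d,q@n]),1)
for nm,xy,z in[("worm",(240,135),.0205),("jawtip fixed in",(93,182),.014),("fixed tip out",(93,216),.014),("throat",(170,150),.014),("head back top",(298,108),.014),("head back bot",(292,230),.014),("jaw in L",(105,103),.014),("jaw in R",(175,107),.014),("jaw out L",(103,66),.014),("mandrel top",(123,120),.058),("rose screw1",(64,102),0),("screw2",(124,233),0),("fixed in R",(165,184),.014)]:
    P=onz(t,cr(*xy),z);print(nm,P.round(4),W(P))
# rose ellipse: left, top,bottom extremes
L=onz(t,cr(31,150),0);T=onz(t,cr(135,51),0);B=onz(t,cr(128,251),0);print("rose L T B",L,T,B, "c~",(T[0]+B[0])/2,L[1]-.046)
for nm,xy,z in[("mand top side",(115,493),.058),("end hole",(238,334),.012)]:print(nm,onz(s,cs(*xy),z))
print("hole top",onz(t,cr(674,197),.012),W(onz(t,cr(674,197),.012)))
E
```

```text
x= [0.05629219 0.60983933] w 0.02516926810080069 res 0.0005093165644058619
xaxis dir [0.05620321 0.99841935] 86.77809535950476
O from end [0.62128319 0.13212347]
worm [0.627  0.0818 0.0205] [-49.9  -8.6]
jawtip fixed in [0.6065 0.1462 0.014 ] [13.2 15.6]
fixed tip out [0.5912 0.1456 0.014 ] [11.8 30.8]
throat [0.6215 0.1128 0.014 ] [-19.3  -1.3]
head back top [0.6414 0.0569 0.014 ] [-74.  -24.3]
head back bot [0.5863 0.0583 0.014 ] [-75.7  30.8]
jaw in L [0.6424 0.1423 0.014 ] [ 11.3 -20.5]
jaw in R [0.6411 0.1112 0.014 ] [-19.8 -20.9]
jaw out L [0.6594 0.1438 0.014 ] [ 13.8 -37.4]
mandrel top [0.6229 0.1293 0.058 ] [-2.7 -1.8]
rose screw1 [0.6465 0.1623 0.    ] [ 31.6 -23.5]
screw2 [0.5868 0.1332 0.    ] [-0.9 34.5]
fixed in R [0.606  0.1145 0.014 ] [-18.4  14.2]
rose L T B [0.62409987 0.17618823 0.        ] [0.67070014 0.13126977 0.        ] [0.57870888 0.1311433  0.        ] c~ 0.624704511904236 0.13018823475472446
mand top side [0.62068217 0.1387861  0.058     ]
end hole [ 0.60514974 -0.10779075  0.012     ]
hole top [ 0.60436216 -0.10882819  0.012     ] [-241.5    3.4]
```

```bash
cat > g.py <<'E'
import sys,numpy as np
from scipy.spatial.transform import Rotation as R
from plant import ctrl
o=ctrl.get_obs();x,y,z,yaw=map(float,sys.argv[1:5])
R0=R.from_euler("xyz",o["orientation"],degrees=True);Rt=R.from_euler("xyz",[180,0,yaw],degrees=True)
print("shift cm",(100*R0.inv().apply(np.array([x,y,z])-o["tool_pos"])).round(2),"rot",(R0.inv()*Rt).as_rotvec(degrees=True).round(1),"t",round(o["clock"],2),"pos",o["tool_pos"].round(4),o["orientation"].round(1),"F",o["force"].round(1),o["joint_pos"].round(1))
E
python3 g.py .6264 .0716 .12 -93.2
```

```text
shift cm [-61.33  52.83  10.64] rot [  0.1   0.  -66.9] t 0.1 pos [ 0.2299 -0.6342  0.2257] [ 179.9   -0.  -160.1] F [ 0.   0.7 -0.2] [-53.6  20.6   0.6  -0.  -70.1 -16.5]
```

Careful with the scale: shifts go in shares of 100 cm and turns go in shares of 90 degrees. That gives: -61.3 cm is -0.613, 52.8 cm is 0.528, -66.8 degrees is -0.7422.

Emit:
send_rows:
  plan:
    - [[-0.613,0.528,0.08,0,0,-0.7422],[-0.613,0.528,0.08,0,0,-0.7422],[-0.613,0.528,0.08,0,0,-0.7422],[-0.613,0.528,0.08,0,0,-0.7422],[-0.613,0.528,0.08,0,0,-0.7422],[-0.613,0.528,0.08,0,0,-0.7422],[-0.613,0.528,0.08,0,0,-0.7422],[-0.613,0.528,0.08,0,0,-0.7422]]
  fingers: 0

```text
clock: 0.77
tool_pos: [0.3929, -0.3434, 0.1935]
orientation: [180.0, 0.0, -102.4]
force: [1.7, 0.1, 0.2]
opening: 0.0397
gripper_force: 0.0
```

```bash
python3 g.py .6264 .0716 .12 -93.2
```

```text
shift cm [-45.56 -13.87   7.35] rot [ 0.   0.  -9.2] t 0.77 pos [ 0.3929 -0.3434  0.1935] [ 180.     0.  -102.4] F [1.7 0.1 0.2] [-19.6   7.6 -21.3  -0.  -61.2   7.2]
```

In the tool's units: -45.5 cm is -0.455, -13.9 cm is -0.139, -9.2 degrees is -0.1022.

Emit:
send_rows:
  plan:
    - [[-0.455,-0.139,0.073,0,0,-0.1022],[-0.455,-0.139,0.073,0,0,-0.1022],[-0.455,-0.139,0.073,0,0,-0.1022],[-0.455,-0.139,0.073,0,0,-0.1022],[-0.455,-0.139,0.073,0,0,-0.1022],[-0.455,-0.139,0.073,0,0,-0.1022],[-0.455,-0.139,0.073,0,0,-0.1022],[-0.455,-0.139,0.073,0,0,-0.1022]]

```text
clock: 1.43
tool_pos: [0.5565, -0.0573, 0.1428]
orientation: [180.0, 0.0, -93.6]
force: [1.6, -1.2, -0.3]
opening: 0.0003
gripper_force: 0.0
```

```bash
python3 g.py .6264 .0716 .06 -93.2
```

```text
shift cm [-13.3   -6.17   8.28] rot [ 0.   0.  -0.4] t 1.43 pos [ 0.5565 -0.0573  0.1428] [180.    0.  -93.6] F [ 1.6 -1.2 -0.3] [ 14.2  13.8 -20.7  -0.  -55.6 -17.7]
```

In the tool's units: -12 cm is -0.12, 6.5 cm is 0.065.

Emit:
send_rows:
  plan:
    - [[-0.12,-0.055,0.065,0,0,0],[-0.12,-0.055,0.065,0,0,0],[-0.12,-0.055,0.065,0,0,0],[-0.12,-0.055,0.065,0,0,0],[-0.12,-0.055,0.065,0,0,0],[-0.12,-0.055,0.065,0,0,0],[-0.12,-0.055,0.065,0,0,0],[-0.12,-0.055,0.065,0,0,0]]

```text
clock: 2.1
tool_pos: [0.6183, 0.0562, 0.0787]
orientation: [-180.0, 0.0, -93.6]
force: [-0.2, -0.3, -0.4]
opening: 0.0002
gripper_force: 0.0
```

```bash
python3 g.py .6264 .0716 .03 -93.2
```

```text
shift cm [-1.58 -0.71  4.87] rot [-0.   0.  -0.4] t 2.1 pos [0.6183 0.0562 0.0787] [-180.     0.   -93.6] F [-0.2 -0.3 -0.4] [ 23.2  22.9 -16.9   0.  -50.2 -26.8]
```

In the tool's units: 5.4 cm is 0.054, 5.2 cm is 0.052, 0.4 degrees is 0.0044.

Emit:
send_rows:
  plan:
    - [[-0.016,-0.007,0.02,0,0,0.0044],[-0.016,-0.007,0.04,0,0,0.0044],[-0.016,-0.007,0.049,0,0,0.0044],[-0.016,-0.007,0.052,0,0,0.0044],[-0.016,-0.007,0.054,0,0,0.0044],[-0.016,-0.007,0.054,0,0,0.0044],[-0.016,-0.007,0.054,0,0,0.0044]]

```text
clock: 2.68
tool_pos: [0.627, 0.0723, 0.0253]
orientation: [-179.9, 0.0, -94.0]
force: [-0.0, 0.5, 0.0]
opening: 0.0002
gripper_force: 0.0
```

```bash
python3 g.py .6269 .0756 .0205 -93.2;python3 - <<'E'
from h import *
t=snap("top");s=snap("side")
a=cv2.resize(t["img"][150:210,218:348],None,fx=6,fy=6,interpolation=cv2.INTER_CUBIC)
b=cv2.resize(s["img"][185:245,225:355],None,fx=4,fy=4,interpolation=cv2.INTER_CUBIC)
c=np.zeros((600,780,3),np.uint8);c[:360]=a;c[360:,:520]=b
cv2.imwrite("pics/crop1.png",c[:,:,::-1])
E
```

```text
shift cm [-0.33  0.03  0.48] rot [-0.1  0.  -0.8] t 2.68 pos [0.627  0.0723 0.0253] [-179.9    0.   -94. ] F [-0.   0.5  0. ] [ 24.3  27.2 -18.2   0.  -44.5 -28.3]
```

View pics/crop1.png

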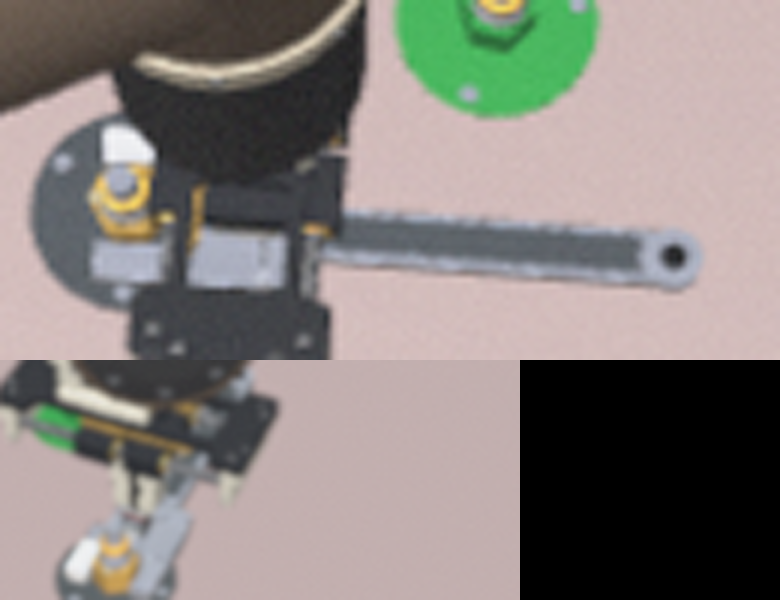

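The crop shows the shut fingers hovering over the worm from behind, at about (250,200) in the top crop. The nut, mandrel (123,180) and wrench are undisturbed.

In the tool's units: 0.55 cm is 0.0055, 0.5 cm is 0.005, -0.8 degrees is -0.0089.

Emit:
send_rows:
  plan:
    - [[-0.002,0,0.002,0,0,-0.0089],[-0.002,0,0.004,0,0,-0.0089],[-0.002,0,0.005,0,0,-0.0089],[-0.002,0,0.0055,0,0,-0.0089],[-0.002,0,0.0055,0,0,-0.0089]]

```text
clock: 3.2
tool_pos: [0.6272, 0.0748, 0.0204]
orientation: [-179.9, 0.0, -93.1]
force: [-4.8, -0.3, 11.7]
opening: 0.0002
gripper_force: 6.4
```

In the tool's units: -0.6 cm is -0.006, -0.5 cm is -0.005.

Emit:
send_rows:
  plan:
    - [[-0.001,0,0,0,0,0],[-0.002,0,0,0,0,0],[-0.003,0,0,0,0,0],[-0.004,0,0,0,0,0],[-0.005,0,0,0,0,0],[-0.006,0,0,0,0,0]]

```text
clock: 3.7
tool_pos: [0.6273, 0.0793, 0.0204]
orientation: [-180.0, -0.1, -93.1]
force: [-1.9, -7.1, 13.1]
opening: 0.0004
gripper_force: 6.5
```

In the tool's units: -1.1 cm is -0.011, -1 cm is -0.01.

Emit:
send_rows:
  plan:
    - [[-0.0015,0,-0.0001,0,0,0],[-0.003,0,-0.0001,0,0,0],[-0.0045,0,-0.0001,0,0,0],[-0.006,0,-0.0001,0,0,0],[-0.0075,0,-0.0001,0,0,0],[-0.009,0,-0.0001,0,0,0],[-0.01,0,-0.0001,0,0,0],[-0.011,0,-0.0001,0,0,0]]

```text
clock: 4.37
tool_pos: [0.628, 0.0903, 0.0203]
orientation: [-180.0, -0.1, -93.1]
force: [-1.5, -6.1, 10.9]
opening: 0.0002
gripper_force: 5.7
```

```bash
python3 - <<'E'
from h import *
t=snap("top");a=cv2.resize(t["img"][150:210,218:348],None,fx=6,fy=6,interpolation=cv2.INTER_CUBIC)
cv2.imwrite("pics/crop2.png",a[:,:,::-1])
E
```

```text
(no output)
```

View pics/crop2.png

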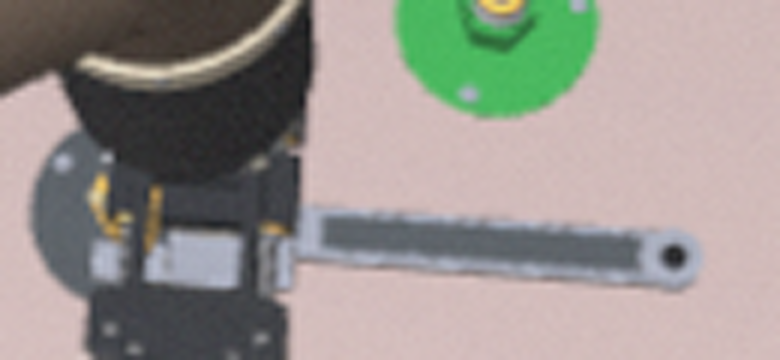

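The crop shows the fingers at about (200,210) at the end of the first stroke. The wrench handle and head have not moved, and the jaw is hidden beneath the gripper.

Emit:
send_rows:
  plan:
    - [[-0.002,0,0,0,0,0],[-0.002,0,-0.005,0,0,0],[0.01,0,-0.005,0,0,0],[0.017,0,-0.005,0,0,0],[0.017,0,-0.002,0,0,0],[0.017,0,-0.001,0,0,0],[0.017,0,0,0,0,0],[0.017,0,0,0,0,0]]

```text
clock: 5.08
tool_pos: [0.6266, 0.0734, 0.0202]
orientation: [-180.0, -0.1, -93.2]
force: [-4.5, -4.7, 15.4]
opening: 0.0003
gripper_force: 7.8
```

In the tool's units: -1.9 cm is -0.019, -1.7 cm is -0.017.

Emit:
send_rows:
  plan:
    - [[-0.002,0,0,0,0,0],[-0.0045,0,0,0,0,0],[-0.007,0,0,0,0,0],[-0.0095,0,0,0,0,0],[-0.012,0,0,0,0,0],[-0.0145,0,0,0,0,0],[-0.017,0,0,0,0,0],[-0.019,0,0,0,0,0]]

```text
clock: 5.75
tool_pos: [0.6277, 0.0922, 0.0201]
orientation: [180.0, -0.1, -93.2]
force: [-2.2, -4.7, 10.6]
opening: 0.0005
gripper_force: 5.3
```

In the tool's units: 1.85 cm is 0.0185, -0.02 cm is -0.0002.

Emit:
send_rows:
  plan:
    - [[0,0,-0.005,0,0,0],[0.01,0,-0.005,0,0,0],[0.0185,0,-0.005,0,0,0],[0.0185,0,-0.0025,0,0,0],[0.0185,0,-0.001,0,0,0],[0.0185,0,-0.0002,0,0,0],[0.0185,0,-0.0002,0,0,0]]

```text
clock: 6.33
tool_pos: [0.6264, 0.0737, 0.0202]
orientation: [180.0, -0.1, -93.2]
force: [-4.8, -5.8, 15.5]
opening: 0.0006
gripper_force: 7.8
```

```bash
python3 - <<'E'
from h import *
t=snap("top");a=cv2.resize(t["img"][150:210,218:348],None,fx=6,fy=6,interpolation=cv2.INTER_CUBIC)
cv2.imwrite("pics/crop3.png",a[:,:,::-1])
E
```

```text
(no output)
```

View pics/crop3.png

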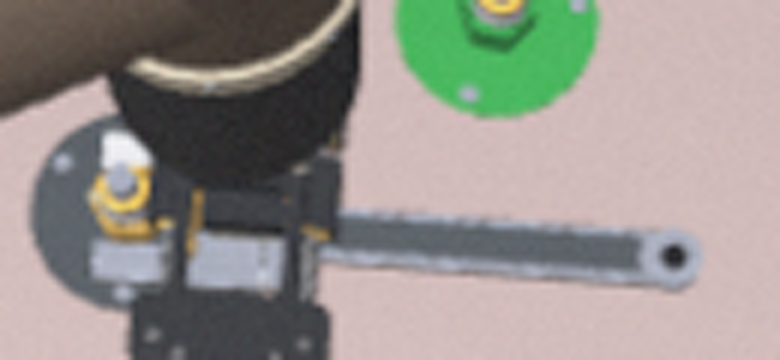

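The crop shows the jaw's inner edge at crop row about 168, against 163 before, so it is closing by roughly 2.5 mm as expected. The wrench has not moved.

In the tool's units: -1.75 cm is -0.0175, -0.02 cm is -0.0002.

Emit:
send_rows:
  plan:
    - [[-0.002,0,-0.0002,0,0,0],[-0.0045,0,-0.0001,0,0,0],[-0.007,0,-0.0001,0,0,0],[-0.0095,0,-0.0001,0,0,0],[-0.012,0,-0.0001,0,0,0],[-0.014,0,-0.0001,0,0,0],[-0.016,0,-0.0001,0,0,0],[-0.0175,0,-0.0001,0,0,0]]

```text
clock: 7.05
tool_pos: [0.6276, 0.0909, 0.0203]
orientation: [180.0, -0.1, -93.2]
force: [-1.6, -6.9, 12.6]
opening: 0.0005
gripper_force: 6.5
```

In the tool's units: 1.75 cm is 0.0175, 1 cm is 0.01.

Emit:
send_rows:
  plan:
    - [[0,0,-0.005,0,0,0],[0.01,0,-0.005,0,0,0],[0.0175,0,-0.005,0,0,0],[0.0175,0,-0.0025,0,0,0],[0.0175,0,-0.001,0,0,0],[0.0175,0,-0.0002,0,0,0],[0.0175,0,-0.0002,0,0,0]]

```text
clock: 7.63
tool_pos: [0.6264, 0.0738, 0.0203]
orientation: [180.0, -0.1, -93.2]
force: [-4.6, -5.0, 14.2]
opening: 0.0004
gripper_force: 6.9
```

```bash
python3 - <<'E'
from h import *
import pickle
t0=pickle.load(open("top0.pkl","rb"));t=snap("top");pickle.dump(t,open("top1.pkl","wb"))
O=np.array([.6213,.132]);d=np.array([.0562,.9984]);n=np.array([-.9984,.0562])
for q in(t0,t):
    L=q["img"].astype(float).mean(2)
    for u in(236,238,240):
        c=L[168:186,u];g=np.diff(c);w=np.where(c>200)[0];a,b=w[0],w[-1]
        hi=c[a:b+1].mean();up=168+a-1+(hi*.5+c[a-2]*.5-c[a-1])/(c[a]-c[a-1]);
        lo=168+b+(c[b]-(hi+c[min(b+2,17)])*.5)/(c[b]-c[b+1])
        for v in(up,lo):
            P=onz(q,(u,v),.014)[:2]-O;print(u,round(v,2),(1000*P@d).round(1),(1000*P@n).round(1))
C=None
E
```

```text
236 170.57 10.6 -37.6
236 176.41 9.1 -21.6
238 170.47 5.3 -38.3
238 176.34 3.8 -22.2
240 170.81 -0.1 -37.7
240 176.39 -1.5 -22.4
236 172.04 10.2 -33.6
236 177.25 8.9 -19.3
238 171.95 4.9 -34.2
238 176.6 3.7 -21.5
240 172.7 -0.6 -32.5
240 177.56 -1.8 -19.2
```

In the tool's units: -1.75 cm is -0.0175, -1.4 cm is -0.014.

Emit:
send_rows:
  plan:
    - [[-0.002,0,-0.0002,0,0,0],[-0.0045,0,-0.0001,0,0,0],[-0.007,0,-0.0001,0,0,0],[-0.0095,0,-0.0001,0,0,0],[-0.012,0,-0.0001,0,0,0],[-0.014,0,-0.0001,0,0,0],[-0.016,0,-0.0001,0,0,0],[-0.0175,0,-0.0001,0,0,0]]

```text
clock: 8.35
tool_pos: [0.6283, 0.0912, 0.0204]
orientation: [-179.9, -0.1, -93.2]
force: [0.1, -8.0, 9.6]
opening: 0.0003
gripper_force: 4.8
```

Emit:
send_rows:
  plan:
    - [[0,0,-0.005,0,0,0],[0.01,0,-0.005,0,0,0],[0.0175,0,-0.005,0,0,0],[0.0175,0,-0.0025,0,0,0],[0.0175,0,-0.001,0,0,0],[0.0175,0,-0.0003,0,0,0],[0.0175,0,-0.0003,0,0,0]]

```text
clock: 8.93
tool_pos: [0.6263, 0.074, 0.0204]
orientation: [180.0, -0.1, -93.2]
force: [-4.5, -3.9, 10.8]
opening: 0.0004
gripper_force: 5.4
```

```bash
cat > j.py <<'E'
from h import *
import pickle
t0=pickle.load(open("top0.pkl","rb"));t=snap("top")
O=np.array([.6213,.132]);d=np.array([.0562,.9984]);n=np.array([-.9984,.0562])
for q in(t0,t):
    L=q["img"].astype(float).mean(2);r=[]
    for u in(236,237,238,239):
        c=L[168:186,u];w=np.where(c>200)[0];a=w[0];hi=c[a:a+4].mean()
        up=168+a-1+(hi*.5+c[a-2]*.5-c[a-1])/(c[a]-c[a-1]);P=onz(q,(u,up),.014)[:2]-O;r.append(1000*P@n)
    print(np.round(r,1),np.mean(r))
from m import handle
for q in (t0,t):
    C,w=handle(q,285,326,175,205);p=np.polyfit(C[:,1],C[:,0],1);print("handle",p.round(4),np.degrees(np.arctan(p[0])))
E
python3 j.py
```

```text
[-37.6 -38.4 -38.3 -37.8] -38.01963301274859
[-33.9 -33.8 -34.2 -34.2] -33.99396272124139
handle [0.0565 0.6098] 3.2343729592474335
handle [0.0715 0.6101] 4.092092303672337
```

```bash
cat > sp.py <<'E'
from h import *
import pickle,sys
t0=pickle.load(open("top0.pkl","rb"));t=snap("top");pickle.dump(t,open("top2.pkl","wb"))
for q in(t0,t):
    L=q["img"].astype(float).mean(2);r=[]
    for u in(235,236,237,238):
        c=L[166:202,u]
        a=np.where(c>200)[0][0];hi=c[a:a+4].mean();up=166+a-1+(hi*.5+c[a-2]*.5-c[a-1])/(c[a]-c[a-1])
        w=np.where(c[:33]>135)[0];w=w[w>22];b=w[-1];h2=c[b-3:b].mean();h=.5*h2+.5*c[b+2];lo=166+b+(c[b]-h)/(c[b]-c[b+1]);w0=w[0]
        r.append((up,lo))
    U=np.mean([onz(q,(u,x[0]),.014)[:2] for u,x in zip((235,236,237,238),r)],0);V=np.mean([onz(q,(u,x[1]),.014)[:2] for u,x in zip((235,236,237,238),r)],0)
    print(np.round(r,2).tolist(),U.round(4),V.round(4),"span mm",1000*np.linalg.norm(U-V))
print(t["img"][166:204,237].mean(1).round())
E
python3 sp.py
```

```text
[[170.84, 196.08], [170.57, 196.19], [170.38, 199.93], [170.47, 200.99]] [0.6595 0.1391] [0.584  0.1364] span mm 75.55409983963446
[[172.12, 195.49], [171.93, 195.5], [172.03, 201.03], [171.93, 201.71]] [0.6555 0.139 ] [0.5836 0.1363] span mm 71.93801597220036
[ 63.  96.  93.  80.  90. 103. 168. 238. 238. 238. 233. 201. 184. 180.
 181. 169. 135. 165. 187. 154. 155. 140. 140. 138. 188. 181. 184. 185.
 192. 185. 112. 126. 158. 147. 109. 128. 186. 195.]
```

In the tool's units: -0.8 cm is -0.008, -0.6 cm is -0.006.

Emit:
send_rows:
  plan:
    - [[-0.002,0,0,0,0,0],[-0.004,0,0,0,0,0],[-0.006,0,0,0,0,0],[-0.008,0,0,0,0,0]]

```text
clock: 9.37
tool_pos: [0.6269, 0.0813, 0.0205]
orientation: [180.0, -0.1, -93.2]
force: [-1.6, -7.9, 10.3]
opening: 0.0006
gripper_force: 5.3
```

```bash
python3 sp.py|head -2; python3 j.py|tail -1; python3 g.py .6273 .0920 .0203 -93.2
```

```text
[[170.84, 196.08], [170.57, 196.19], [170.38, 199.93], [170.47, 200.99]] [0.6595 0.1391] [0.584  0.1364] span mm 75.55409983963446
[[172.1, 195.32], [172.13, 195.41], [172.98, 198.55], [173.85, 198.5]] [0.6534 0.1389] [0.5876 0.1365] span mm 65.84172533408315
[-37.6 -38.4 -38.3 -37.8] -38.01963301274859
shift cm [-1.05  0.02  0.01] rot [ 0.  -0.1  0. ] t 9.47 pos [0.6269 0.0815 0.0205] [ 1.80e+02 -1.00e-01 -9.32e+01] F [-2.  -7.8 10.1] [ 25.1  27.7 -18.2   0.1 -44.2 -28.4]Traceback (most recent call last):
  File "j.py", line 8, in <module>
    c=L[168:186,u];w=np.where(c>200)[0];a=w[0];hi=c[a:a+4].mean()
                                          ~^^^
IndexError: index 0 is out of bounds for axis 0 with size 0
```

In the tool's units: -0.95 cm is -0.0095, -0.8 cm is -0.008.

Emit:
send_rows:
  plan:
    - [[-0.002,0,0,0,0,0],[-0.004,0,0,0,0,0],[-0.006,0,0,0,0,0],[-0.008,0,0,0,0,0],[-0.0095,0,0,0,0,0]]

```text
clock: 9.88
tool_pos: [0.6276, 0.0903, 0.0204]
orientation: [180.0, -0.2, -93.2]
force: [-0.2, -11.6, 9.8]
opening: 0.0005
gripper_force: 4.9
```

In the tool's units: 1.75 cm is 0.0175, 1 cm is 0.01.

Emit:
send_rows:
  plan:
    - [[0,0,-0.005,0,0,0],[0.01,0,-0.005,0,0,0],[0.0175,0,-0.005,0,0,0],[0.0175,0,-0.004,0,0,0]]

```text
clock: 10.22
tool_pos: [0.6261, 0.0736, 0.0233]
orientation: [180.0, 0.0, -93.2]
force: [-0.3, 0.3, -0.1]
opening: 0.0005
gripper_force: 0.0
```

```bash
python3 sp.py|head -2; python3 j.py|tail -4; python3 - <<'E'
from h import *
t=snap("top");a=cv2.resize(t["img"][150:210,218:348],None,fx=6,fy=6,interpolation=cv2.INTER_CUBIC)
cv2.imwrite("pics/crop4.png",a[:,:,::-1])
E
```

```text
[[170.84, 196.08], [170.57, 196.19], [170.38, 199.93], [170.47, 200.99]] [0.6595 0.1391] [0.584  0.1364] span mm 75.55409983963446
[[172.14, 195.3], [172.06, 195.33], [172.03, 200.6], [171.98, 202.86]] [0.6554 0.139 ] [0.5834 0.1363] span mm 72.04250146285825
[-37.6 -38.4 -38.3 -37.8] -38.01963301274859
[-33.7 -33.9 -34.1 -34.5] -34.05589322870999
handle [0.0565 0.6098] 3.2343729592474335
handle [0.0754 0.6105] 4.311112734491263
```

View pics/crop4.png

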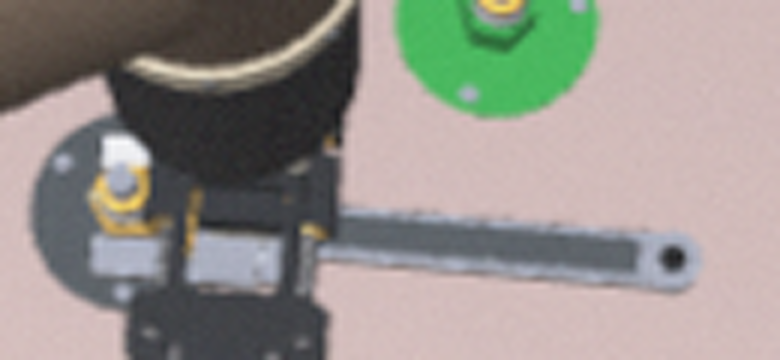

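The crop shows the white jaw close against the nut at (125,165). The handle has swung about 1° as the jaws squared up on the flats. I'll check with one light, short stroke.

In the tool's units: -0.4 cm is -0.004, 0.38 cm is 0.0038.

Emit:
send_rows:
  plan:
    - [[0,0,0.0025,0,0,0],[-0.001,0,0.0033,0,0,0],[-0.001,0,0.0038,0,0,0],[-0.002,0,0.0038,0,0,0],[-0.003,0,0.0038,0,0,0],[-0.004,0,0.0038,0,0,0]]

```text
clock: 10.87
tool_pos: [0.6269, 0.0775, 0.0206]
orientation: [180.0, -0.1, -93.1]
force: [0.2, -9.1, 7.1]
opening: 0.0004
gripper_force: 3.7
```

In the tool's units: -0.2 cm is -0.002, -0.1 cm is -0.001.

Emit:
send_rows:
  plan:
    - [[-0.001,0,0,0,0,0],[-0.002,0,0,0,0,0],[-0.002,0,0,0,0,0]]

```text
clock: 11.12
tool_pos: [0.627, 0.0795, 0.0206]
orientation: [180.0, -0.1, -93.1]
force: [-0.3, -8.0, 7.7]
opening: 0.0008
gripper_force: 3.7
```

```bash
python3 sp.py|sed -n 2p; python3 j.py|tail -1;python3 g.py .6273 .0920 .0203 -93.2
```

```text
[[172.13, 195.32], [171.96, 195.31], [172.14, 199.04], [172.91, 198.68]] [0.6548 0.139 ] [0.5873 0.1365] span mm 67.55464658858394
handle [0.0754 0.6105] 4.3099337040466015
shift cm [-1.25  0.04  0.02] rot [ 0.  -0.1  0.1] t 11.22 pos [0.627  0.0795 0.0206] [ 1.80e+02 -1.00e-01 -9.31e+01] F [-0.9 -9.2  8. ] [ 25.   27.7 -18.2   0.1 -44.1 -28.2]
```

The force shows the fingers slipping: drag is about 9 N at a press of 7–8 N, and both handle angle and jaw span have stopped changing. The jaws are home. The arm is stiff, so I will turn the wrench by friction, with the shut fingers pressed lightly on the handle's top face. That limits the side force by slip.

In the tool's units: 9.8 cm is 0.098, 6 cm is 0.06, 1.2 degrees is 0.0133.

Emit:
send_rows:
  plan:
    - [[0,0,-0.008,0,0,0],[0.005,0,-0.025,0,0,0],[0.03,0.005,-0.03,0,0,0],[0.06,0.012,-0.03,0,0,0.0133],[0.098,0.012,-0.03,0,0,0.0133],[0.098,0.012,-0.03,0,0,0.0133],[0.098,0.012,-0.03,0,0,0.0133],[0.098,0.012,-0.03,0,0,0.0133]]

```text
clock: 11.88
tool_pos: [0.6099, -0.016, 0.0501]
orientation: [-180.0, 0.0, -94.4]
force: [0.2, 0.2, 0.3]
opening: -0.0002
gripper_force: 0.0
```

```bash
python3 g.py .6091 -.019 .0135 -94.3; python3 - <<'E'
from m import *
t=snap("top");a=cv2.resize(t["img"][150:210,218:348],None,fx=6,fy=6,interpolation=cv2.INTER_CUBIC)
cv2.imwrite("pics/crop5.png",a[:,:,::-1])
E
```

```text
shift cm [0.3  0.06 3.66] rot [-0.   0.  -0.1] t 11.88 pos [ 0.6099 -0.016   0.0501] [-180.     0.   -94.4] F [0.2 0.2 0.3] [ 16.8  23.9 -19.8  -0.  -46.2 -21.2]
```

View pics/crop5.png

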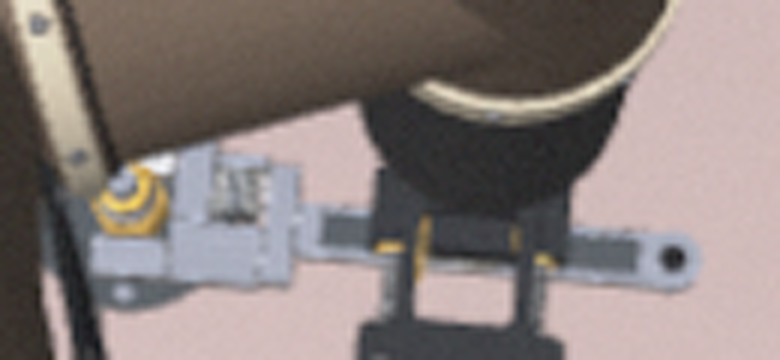

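The crop shows the nut snug between the fixed jaw (130,240) and the sliding jaw (155,163), with the fingers hovering over the handle's grip area at (470,240).

In the tool's units: 3.8 cm is 0.038, 3.75 cm is 0.0375.

Emit:
send_rows:
  plan:
    - [[0.003,0.0005,0.015,0,0,0],[0.003,0.0005,0.03,0,0,0],[0.003,0.0005,0.035,0,0,0],[0.003,0.0005,0.037,0,0,0],[0.003,0.0005,0.0375,0,0,0],[0.003,0.0005,0.038,0,0,0],[0.003,0.0005,0.038,0,0,0]]

```text
clock: 12.52
tool_pos: [0.6091, -0.0183, 0.0124]
orientation: [-180.0, 0.0, -94.3]
force: [-0.6, 0.3, 0.7]
opening: 0.0008
gripper_force: 0.5
```

Emit:
send_rows:
  plan:
    - [[0,0,0.0002,0,0,0],[0,0,0.0003,0,0,0],[0,0,0.0003,0,0,0]]

```text
clock: 12.77
tool_pos: [0.6092, -0.0184, 0.0124]
orientation: [-179.9, 0.0, -94.3]
force: [-3.0, 3.5, 5.9]
opening: 0.0001
gripper_force: 2.9
```

In the tool's units: 1.05 cm is 0.0105, 0.79 cm is 0.0079, 4 degrees is 0.0444.

Emit:
send_rows:
  plan:
    - [[0,0.0026,0,0,0,0.0111],[-0.0001,0.0052,0,0,0,0.0222],[-0.0002,0.0079,0,0,0,0.0333],[-0.0004,0.0105,0,0,0,0.0444]]

```text
clock: 13.1
tool_pos: [0.5995, -0.0178, 0.0123]
orientation: [-179.9, 0.0, -98.5]
force: [3.6, -1.0, 4.2]
opening: 0.001
gripper_force: 2.1
```

```bash
cat > a.py <<'E'
from h import *
import sys
# end hole: dark spot near predicted position; head via nut centre
N=np.array([.6225,.131]);th=float(sys.argv[1]) # predicted clockwise deg from 85.7
t=snap("top")
a=np.radians(85.7-th);pr=N-.2415*np.array([np.cos(a),np.sin(a)])+.004*np.array([-np.sin(a),np.cos(a)])
u,v=proj(t,[*pr,.012]).round().astype(int);w=t["img"][v-8:v+9,u-8:u+9].astype(float).mean(2)
m=np.clip(90-w,0,None);
yy,xx=np.mgrid[-8:9,-8:9];c=(u+(m*xx).sum()/m.sum(),v+(m*yy).sum()/m.sum())
P=onz(t,c,.012)[:2];q=N-P;r=np.hypot(*q);ang=np.degrees(np.arctan2(q[1],q[0])+np.arcsin(.004/r))
o=ctrl.get_obs();Q=N-o["tool_pos"][:2]
print("hole px",np.round(c,2),"mass",m.sum().round(),"r",r.round(4),"wrench turn",round(85.7-ang,2),"tool turn",round(85.7-np.degrees(np.arctan2(Q[1],Q[0])),2),"toolr",np.hypot(*Q).round(4),"z",o["tool_pos"][2].round(4),"F",o["force"].round(1),"ori",o["orientation"].round(1),"t",o["clock"])
E
python3 a.py 4
```

```text
hole px [329.91 192.68] mass 271.0 r 0.2405 wrench turn -0.76 tool turn 4.66 toolr 0.1506 z 0.0123 F [ 2.  -0.8  5.2] ori [-179.9    0.   -98.5] t 13.15
```

The wrench has not turned: the end hole is still at (329.9,192.7), and the finger slid at about 3.6 N of drag for a 5 N press, so friction is about 0.75. I'll recentre and press about 10 N, which gives a slip limit of about 7.5 N.

In the tool's units: -1.05 cm is -0.0105, 0.02 cm is 0.0002, -4 degrees is -0.0444.

Emit:
send_rows:
  plan:
    - [[0,0,-0.003,0,0,0],[0,-0.006,-0.003,0,0,-0.0222],[0,-0.0105,-0.003,0,0,-0.0444],[0,-0.0105,-0.001,0,0,-0.0444],[0,-0.0105,0,0,0,-0.0444],[0,-0.0105,0.0002,0,0,-0.0444],[0,-0.0105,0.0002,0,0,-0.0444]]

```text
clock: 13.73
tool_pos: [0.6084, -0.0197, 0.0123]
orientation: [180.0, -0.0, -94.4]
force: [-1.0, -0.8, 10.6]
opening: 0.0007
gripper_force: 5.7
```

In the tool's units: 0.52 cm is 0.0052, 0.39 cm is 0.0039, 2 degrees is 0.0222.

Emit:
send_rows:
  plan:
    - [[0,0.0013,0,0,0,0.0056],[0,0.0026,0,0,0,0.0111],[-0.0001,0.0039,0,0,0,0.0167],[-0.0001,0.0052,0,0,0,0.0222]]

```text
clock: 14.07
tool_pos: [0.6052, -0.0189, 0.0123]
orientation: [-179.8, 0.0, -96.4]
force: [3.3, -0.5, 5.4]
opening: 0.0008
gripper_force: 2.5
```

```bash
python3 a.py 2
```

```text
hole px [329.91 192.58] mass 296.0 r 0.2405 wrench turn -0.82 tool turn 2.39 toolr 0.1509 z 0.0123 F [ 3.4 -1.   5.4] ori [-179.8    0.   -96.5] t 14.1167
```

Emit:
send_rows:
  plan:
    - [[0,0,0,0,0,0],[0,0,0,0,0,0],[0,0,0,0,0,0],[0,0,0,0,0,0]]

```text
clock: 14.45
tool_pos: [0.605, -0.0188, 0.0123]
orientation: [-179.8, 0.0, -96.4]
force: [3.9, 0.2, 6.4]
opening: 0.0003
gripper_force: 3.0
```

In the tool's units: -0.3 cm is -0.003.

Emit:
send_rows:
  plan:
    - [[0,0,-0.003,0,0,0],[0,0,-0.003,0,0,0],[0,0,-0.003,0,0,0],[0,0,-0.003,0,0,0]]

```text
clock: 14.78
tool_pos: [0.6027, -0.0191, 0.0139]
orientation: [179.9, -0.0, -96.4]
force: [-0.3, 0.4, -0.5]
opening: 0.0006
gripper_force: 0.0
```

Held laterally, the arm gives about 2.3 mm at 3.9 N, or 1.7 N/mm. That is soft enough to push the handle sideways in small steps. I'll straddle the handle near r = 100 mm and push with one finger.

In the tool's units: -5.1 cm is -0.051, -3 cm is -0.03, -2.1 degrees is -0.0233.

Emit:
send_rows:
  plan:
    - [[0,0,-0.015,0,0,0],[0,0,-0.03,0,0,0],[-0.03,-0.003,-0.03,0,0,-0.0233],[-0.051,-0.0045,-0.03,0,0,-0.0233],[-0.051,-0.0045,-0.03,0,0,-0.0233],[-0.051,-0.0045,-0.03,0,0,-0.0233],[-0.051,-0.0045,-0.03,0,0,-0.0233],[-0.051,-0.0045,-0.03,0,0,-0.0233]]
  fingers: 0.5

```text
clock: 15.45
tool_pos: [0.6131, 0.0305, 0.044]
orientation: [179.9, -0.0, -94.3]
force: [-0.5, 0.9, 0.3]
opening: 0.043
gripper_force: 0.0
```

```bash
python3 g.py .6128 .0313 .006 -94.3; python3 a.py 0; python3 - <<'E'
from h import *
t=snap("top");a=cv2.resize(t["img"][150:210,218:348],None,fx=6,fy=6,interpolation=cv2.INTER_CUBIC)
s=snap("side");b=cv2.resize(s["img"][180:240,225:355],None,fx=4,fy=4,interpolation=cv2.INTER_CUBIC)
c=np.zeros((600,780,3),np.uint8);c[:360]=a;c[360:,:520]=b
cv2.imwrite("pics/crop6.png",c[:,:,::-1])
E
```

```text
shift cm [-0.08  0.03  3.8 ] rot [ 0.1 -0.  -0. ] t 15.45 pos [0.6131 0.0305 0.044 ] [179.9  -0.  -94.3] F [-0.5  0.9  0.3] [ 21.1  24.7 -19.5  -0.  -45.8 -25.4]
hole px [329.9  192.53] mass 299.0 r 0.2405 wrench turn -0.85 tool turn 0.97 toolr 0.101 z 0.0441 F [0.5 0.1 0.1] ori [180.   -0.  -94.3] t 15.5
```

View pics/crop6.png

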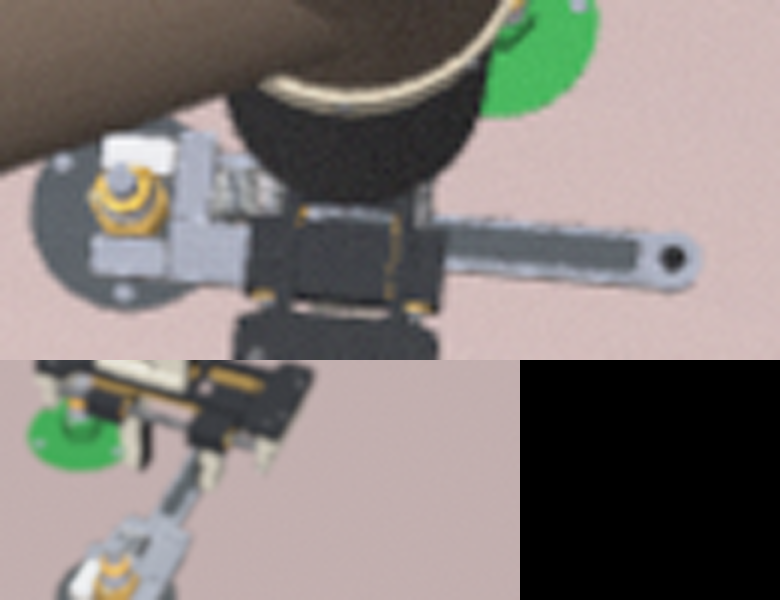

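The crop shows the jaws fitted on the nut at (130,200). The open fingers straddle the handle just behind the head, at about (345,250) in the top crop and (170,470) in the side crop.

In the tool's units: 3.7 cm is 0.037, 3.6 cm is 0.036.

Emit:
send_rows:
  plan:
    - [[0,0,0.015,0,0,0],[0,0,0.03,0,0,0],[0,0,0.036,0,0,0],[0,0,0.037,0,0,0],[0,0.003,0.037,0,0,0],[0,0.006,0.037,0,0,0],[0,0.008,0.037,0,0,0],[0,0.008,0.037,0,0,0]]

```text
clock: 16.27
tool_pos: [0.6056, 0.0319, 0.0082]
orientation: [-180.0, 0.0, -94.3]
force: [-1.0, 0.0, -0.4]
opening: 0.0438
gripper_force: 0.0
```

In the tool's units: 1.05 cm is 0.0105, 0.87 cm is 0.0087, 6 degrees is 0.0667.

Emit:
send_rows:
  plan:
    - [[0,0.0017,0,0,0,0.0111],[-0.0001,0.0035,0,0,0,0.0222],[-0.0001,0.0052,0,0,0,0.0333],[-0.0002,0.007,0,0,0,0.0444],[-0.0004,0.0087,0,0,0,0.0556],[-0.0005,0.0105,0,0,0,0.0667]]

```text
clock: 16.77
tool_pos: [0.5971, 0.034, 0.0081]
orientation: [-179.8, 0.1, -100.3]
force: [4.3, 2.6, -1.5]
opening: 0.044
gripper_force: 2.4
```

```bash
python3 a.py 3
```

```text
hole px [328.98 199.01] mass 294.0 r 0.2399 wrench turn 3.36 tool turn 10.56 toolr 0.1003 z 0.0081 F [ 4.5  2.5 -0.9] ori [-1.798e+02  1.000e-01 -1.004e+02] t 16.8167
```

In the tool's units: 1.72 cm is 0.0172, -0.05 cm is -0.0005, 2.5 degrees is 0.0278.

Emit:
send_rows:
  plan:
    - [[-0.0003,0.0022,0,0,0,0.0056],[-0.0005,0.0043,0,0,0,0.0167],[-0.0008,0.0065,0,0,0,0.0278],[-0.0011,0.0087,0,0,0,0.0444],[-0.0015,0.0108,0,0,0,0.0556],[-0.0019,0.0129,0,0,0,0.0667],[-0.0024,0.0151,0,0,0,0.0778],[-0.0029,0.0172,0,0,0,0.0889]]

```text
clock: 17.48
tool_pos: [0.5806, 0.0397, 0.0081]
orientation: [-179.8, 0.1, -108.3]
force: [5.9, 1.0, -0.6]
opening: 0.0442
gripper_force: 2.6
```

```bash
python3 a.py 13
```

```text
hole px [325.1  214.04] mass 323.0 r 0.2393 wrench turn 13.31 tool turn 20.57 toolr 0.1005 z 0.0081 F [ 4.7  1.3 -0.2] ori [-1.798e+02  1.000e-01 -1.084e+02] t 17.5333
```

In the tool's units: 1.54 cm is 0.0154, 1.16 cm is 0.0116, 6.5 degrees is 0.0722.

Emit:
send_rows:
  plan:
    - [[-0.0002,0.002,0,0,0,0.0111],[-0.0005,0.0039,0,0,0,0.0222],[-0.0008,0.0058,0,0,0,0.0333],[-0.0012,0.0078,0,0,0,0.05],[-0.0016,0.0097,0,0,0,0.0611],[-0.002,0.0116,0,0,0,0.0722],[-0.0025,0.0135,0,0,0,0.0833],[-0.003,0.0154,0,0,0,0.1]]

```text
clock: 18.2
tool_pos: [0.5671, 0.0475, 0.0081]
orientation: [-179.9, 0.2, -117.3]
force: [6.1, 1.9, -0.5]
opening: 0.0442
gripper_force: 2.5
```

```bash
python3 a.py 22
```

```text
hole px [319.63 226.94] mass 287.0 r 0.2395 wrench turn 22.19 tool turn 29.44 toolr 0.1003 z 0.0081 F [ 5.3  1.1 -0.1] ori [-1.799e+02  1.000e-01 -1.174e+02] t 18.25
```

In the tool's units: 0.29 cm is 0.0029, -0.04 cm is -0.0004, 1.7 degrees is 0.0189.

Emit:
send_rows:
  plan:
    - [[-0.0001,0.001,0,0,0,0.0067],[-0.0002,0.002,0,0,0,0.0133],[-0.0004,0.0029,0,0,0,0.0189],[-0.0004,0.0029,0,0,0,0.0189]]

```text
clock: 18.58
tool_pos: [0.5646, 0.0492, 0.0081]
orientation: [-179.9, 0.1, -119.0]
force: [5.8, 1.0, -0.1]
opening: 0.0439
gripper_force: 2.1
```

In the tool's units: 0.29 cm is 0.0029, 0.2 cm is 0.002, 1.7 degrees is 0.0189.

Emit:
send_rows:
  plan:
    - [[-0.0001,0.001,0,0,0,0.0067],[-0.0002,0.002,0,0,0,0.0133],[-0.0004,0.0029,0,0,0,0.0189],[-0.0004,0.0029,0,0,0,0.0189]]

```text
clock: 18.92
tool_pos: [0.5623, 0.0509, 0.0081]
orientation: [-179.9, 0.2, -120.7]
force: [5.3, 0.6, -1.0]
opening: 0.044
gripper_force: 2.1
```

In the tool's units: 0.29 cm is 0.0029, 0.2 cm is 0.002, 1.7 degrees is 0.0189.

Emit:
send_rows:
  plan:
    - [[-0.0001,0.001,0,0,0,0.0067],[-0.0002,0.002,0,0,0,0.0133],[-0.0004,0.0029,0,0,0,0.0189],[-0.0004,0.0029,0,0,0,0.0189]]

```text
clock: 19.25
tool_pos: [0.56, 0.0527, 0.0081]
orientation: [-179.9, 0.2, -122.4]
force: [5.3, 1.1, -1.5]
opening: 0.0441
gripper_force: 2.1
```

In the tool's units: 0.29 cm is 0.0029, 0.2 cm is 0.002, 1.7 degrees is 0.0189.

Emit:
send_rows:
  plan:
    - [[-0.0001,0.001,0,0,0,0.0067],[-0.0002,0.002,0,0,0,0.0133],[-0.0004,0.0029,0,0,0,0.0189],[-0.0004,0.0029,0,0,0,0.0189]]

```text
clock: 19.58
tool_pos: [0.5578, 0.0546, 0.0082]
orientation: [-179.9, 0.2, -124.1]
force: [5.6, 0.3, -0.6]
opening: 0.0439
gripper_force: 2.2
```

In the tool's units: 0.29 cm is 0.0029, 0.2 cm is 0.002, 1.7 degrees is 0.0189.

Emit:
send_rows:
  plan:
    - [[-0.0001,0.001,0,0,0,0.0067],[-0.0002,0.002,0,0,0,0.0133],[-0.0004,0.0029,0,0,0,0.0189],[-0.0004,0.0029,0,0,0,0.0189]]

```text
clock: 19.92
tool_pos: [0.5556, 0.0565, 0.0081]
orientation: [-179.9, 0.2, -125.8]
force: [6.0, 0.4, -1.2]
opening: 0.0438
gripper_force: 2.2
```

In the tool's units: 0.29 cm is 0.0029, 0.2 cm is 0.002, 1.2 degrees is 0.0133.

Emit:
send_rows:
  plan:
    - [[-0.0001,0.001,0,0,0,0.0067],[-0.0002,0.002,0,0,0,0.0133],[-0.0004,0.0029,0,0,0,0.0189],[-0.0004,0.0029,0,0,0,0.0189]]

```text
clock: 20.25
tool_pos: [0.5535, 0.0586, 0.0082]
orientation: [-179.9, 0.2, -127.5]
force: [5.7, 0.5, -0.2]
opening: 0.044
gripper_force: 2.2
```

```bash
python3 a.py 32
```

```text
hole px [310.93 240.27] mass 287.0 r 0.2393 wrench turn 32.16 tool turn 39.3 toolr 0.1001 z 0.0082 F [5.7 0.3 0.2] ori [-179.9    0.2 -127.5] t 20.3
```

In the tool's units: 0.29 cm is 0.0029, -0.24 cm is -0.0024, 1.7 degrees is 0.0189.

Emit:
send_rows:
  plan:
    - [[-0.001,0.001,0,0,0,0.0067],[-0.0015,0.002,0,0,0,0.0133],[-0.0024,0.0029,0,0,0,0.0189],[-0.0024,0.0029,0,0,0,0.0189]]

```text
clock: 20.63
tool_pos: [0.5516, 0.0608, 0.0081]
orientation: [-179.9, 0.0, -129.2]
force: [4.9, -5.4, 2.4]
opening: 0.0441
gripper_force: 3.6
```

```bash
python3 a.py 34
```

```text
hole px [309.08 242.1 ] mass 284.0 r 0.2386 wrench turn 33.77 tool turn 40.97 toolr 0.0998 z 0.0081 F [ 5.5 -5.6  3.9] ori [-179.9    0.  -129.2] t 20.6833
```

In the tool's units: 0.14 cm is 0.0014, 0.07 cm is 0.0007, 0.8 degrees is 0.0089.

Emit:
send_rows:
  plan:
    - [[0,0.0007,0,0,0,0.0044],[-0.0002,0.0014,0,0,0,0.0089],[-0.0002,0.0014,0,0,0,0.0089],[-0.0002,0.0014,0,0,0,0.0089]]

```text
clock: 21.02
tool_pos: [0.5507, 0.0618, 0.0081]
orientation: [-179.9, 0.0, -130.0]
force: [4.7, -5.8, 2.0]
opening: 0.044
gripper_force: 3.8
```

```bash
python3 a.py 34
```

```text
hole px [308.2  243.07] mass 289.0 r 0.2384 wrench turn 34.58 tool turn 41.75 toolr 0.0997 z 0.0081 F [ 4.8 -5.3  2.4] ori [-179.9    0.  -130. ] t 21.0667
```

In the tool's units: 0.29 cm is 0.0029, 0.06 cm is 0.0006, 1.7 degrees is 0.0189.

Emit:
send_rows:
  plan:
    - [[0.0003,0.001,0,0,0,0.0067],[0.0006,0.002,0,0,0,0.0133],[0.0006,0.0029,0,0,0,0.0189],[0.0006,0.0029,0,0,0,0.0189]]

```text
clock: 21.4
tool_pos: [0.5486, 0.0639, 0.0081]
orientation: [-179.9, 0.1, -131.7]
force: [4.2, -2.9, 1.0]
opening: 0.0436
gripper_force: 3.0
```

In the tool's units: 0.29 cm is 0.0029, -0.04 cm is -0.0004, 1.7 degrees is 0.0189.

Emit:
send_rows:
  plan:
    - [[-0.0001,0.001,0,0,0,0.0067],[-0.0002,0.002,0,0,0,0.0133],[-0.0004,0.0029,0,0,0,0.0189],[-0.0004,0.0029,0,0,0,0.0189]]

```text
clock: 21.73
tool_pos: [0.5467, 0.0662, 0.0081]
orientation: [-179.9, 0.1, -133.4]
force: [5.3, -3.1, 0.9]
opening: 0.0437
gripper_force: 2.9
```

In the tool's units: 0.29 cm is 0.0029, 0.2 cm is 0.002, 1.7 degrees is 0.0189.

Emit:
send_rows:
  plan:
    - [[-0.0001,0.001,0,0,0,0.0067],[-0.0002,0.002,0,0,0,0.0133],[-0.0004,0.0029,0,0,0,0.0189],[-0.0004,0.0029,0,0,0,0.0189]]

```text
clock: 22.07
tool_pos: [0.5449, 0.0685, 0.0081]
orientation: [-179.9, 0.1, -135.1]
force: [5.1, -2.9, 0.1]
opening: 0.0439
gripper_force: 2.9
```

In the tool's units: 0.29 cm is 0.0029, 0.2 cm is 0.002, 1.7 degrees is 0.0189.

Emit:
send_rows:
  plan:
    - [[-0.0001,0.001,0,0,0,0.0067],[-0.0002,0.002,0,0,0,0.0133],[-0.0004,0.0029,0,0,0,0.0189],[-0.0004,0.0029,0,0,0,0.0189]]

```text
clock: 22.4
tool_pos: [0.5431, 0.0709, 0.0081]
orientation: [-179.9, 0.1, -136.8]
force: [5.3, -2.6, 0.7]
opening: 0.0437
gripper_force: 2.9
```

In the tool's units: 0.29 cm is 0.0029, 0.2 cm is 0.002, 1.7 degrees is 0.0189.

Emit:
send_rows:
  plan:
    - [[-0.0001,0.001,0,0,0,0.0067],[-0.0002,0.002,0,0,0,0.0133],[-0.0004,0.0029,0,0,0,0.0189],[-0.0004,0.0029,0,0,0,0.0189]]

```text
clock: 22.73
tool_pos: [0.5414, 0.0732, 0.0081]
orientation: [-179.9, 0.1, -138.5]
force: [6.1, -3.7, 0.2]
opening: 0.0434
gripper_force: 2.9
```

In the tool's units: 0.29 cm is 0.0029, -0.06 cm is -0.0006, 1.7 degrees is 0.0189.

Emit:
send_rows:
  plan:
    - [[-0.0002,0.001,0,0,0,0.0067],[-0.0004,0.002,0,0,0,0.0133],[-0.0006,0.0029,0,0,0,0.0189],[-0.0006,0.0029,0,0,0,0.0189]]

```text
clock: 23.07
tool_pos: [0.5402, 0.0753, 0.0081]
orientation: [-179.9, 0.1, -140.2]
force: [7.9, -7.3, -0.4]
opening: 0.0434
gripper_force: 5.0
```

```bash
python3 a.py 44
```

```text
hole px [297.15 254.06] mass 147.0 r 0.2386 wrench turn 44.25 tool turn 51.6 toolr 0.0994 z 0.0081 F [ 7.1 -5.9  0.2] ori [-1.799e+02  1.000e-01 -1.402e+02] t 23.1167
```

In the tool's units: 0.05 cm is 0.0005, 0.03 cm is 0.0003, 0.3 degrees is 0.0033.

Emit:
send_rows:
  plan:
    - [[0,0.0003,0,0,0,0.0022],[0,0.0005,0,0,0,0.0033],[0,0.0005,0,0,0,0.0033]]

```text
clock: 23.37
tool_pos: [0.5401, 0.0755, 0.0082]
orientation: [-179.9, 0.1, -140.5]
force: [9.4, -7.9, -0.1]
opening: 0.0438
gripper_force: 6.0
```

```bash
python3 a.py 44
```

```text
hole px [297.02 254.22] mass 135.0 r 0.2387 wrench turn 44.37 tool turn 51.74 toolr 0.0993 z 0.0082 F [ 9.1 -7.1 -0.6] ori [-1.799e+02  1.000e-01 -1.404e+02] t 23.4167
```

The stop is firm: the force jumped from about 5.5 to 11–12 N at r = 100 mm while the handle barely moved. Now I'll back off and lift away.

In the tool's units: -12 cm is -0.12, -8 cm is -0.08.

Emit:
send_rows:
  plan:
    - [[0,-0.003,0,0,0,0],[0,-0.007,0,0,0,0],[0,-0.01,0,0,0,0],[0,-0.01,0,0,0,0],[0,-0.01,-0.015,0,0,0],[0,-0.01,-0.04,0,0,0],[0,-0.01,-0.08,0,0,0],[0,-0.01,-0.12,0,0,0]]

```text
clock: 24.08
tool_pos: [0.543, 0.0678, 0.1275]
orientation: [179.9, -0.2, -140.5]
force: [0.9, 1.5, -0.2]
opening: 0.0441
gripper_force: 0.0
```

Emit:
send_rows:
  plan:
    - [[0.04,0,-0.04,0,0,0],[0.08,0,-0.08,0,0,0],[0.12,0,-0.1,0,0,0],[0.16,0,-0.1,0,0,0],[0.16,0,-0.1,0,0,0],[0.16,0,-0.1,0,0,0]]

```text
clock: 24.58
tool_pos: [0.4177, -0.0355, 0.2291]
orientation: [-180.0, 0.1, -140.6]
force: [0.8, 0.8, -2.2]
opening: 0.0443
gripper_force: 0.0
```

```bash
python3 a.py 44; python3 - <<'E'
from h import *
t=snap("top");a=cv2.resize(t["img"][160:270,218:318],None,fx=5,fy=5,interpolation=cv2.INTER_CUBIC)
s=snap("side");b=cv2.resize(s["img"][170:270,225:285],None,fx=5,fy=5,interpolation=cv2.INTER_CUBIC)
c=np.zeros((550,800,3),np.uint8);c[:550,:500]=a;c[:500,500:]=b
cv2.imwrite("pics/crop7.png",c[:,:,::-1])
E
```

```text
hole px [301.95 256.14] mass 162.0 r 0.2506 wrench turn 42.92 tool turn 46.51 toolr 0.2619 z 0.2286 F [ 0.9  1.5 -0.1] ori [-180.     0.2 -140.6] t 24.6333
```

View pics/crop7.png

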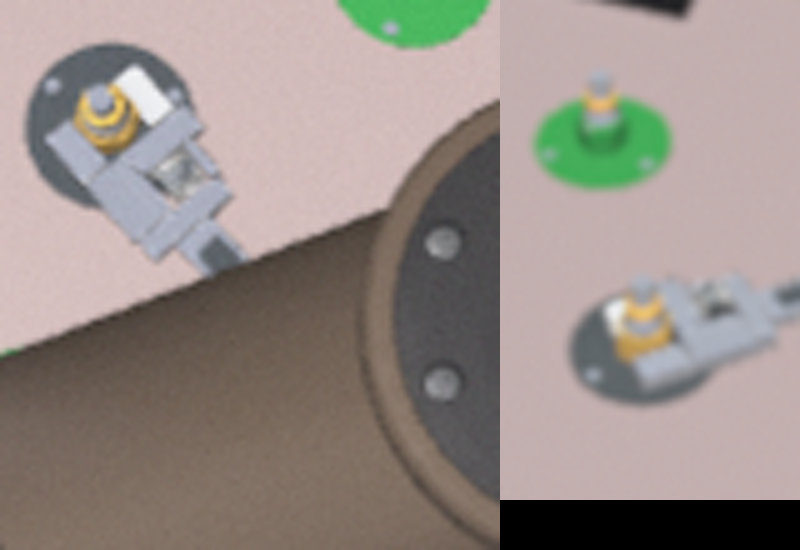

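The crop shows the wrench on the nut, turned about 45°. The sliding jaw (145,95) and the fixed jaw (80,150) hug the flats, and the side view agrees. I'll check the jaw opening numerically against the start before handing in.

```bash
python3 - <<'E'
from h import *
import pickle
def run(q,O,a,tag):
    d=np.array([np.cos(a),np.sin(a)]);n=np.array([-d[1],d[0]]);L=cv2.cvtColor(q["img"],cv2.COLOR_RGB2GRAY).astype(np.float32)
    for x in(6,9,12):
        ys=np.arange(-44,40,.25);px=np.array([proj(q,[*(O+d*x*1e-3+n*y*1e-3),.014]) for y in ys]).astype(np.float32)
        p=cv2.remap(L,px[:,:1],px[:,1:],cv2.INTER_CUBIC)[:,0]
        w=np.where(p>195)[0];a0=w[0];k=w[w<a0+80];b0=k[-1]
        print(tag,x,"white jaw y",ys[a0],ys[b0],"| profile y>5:",[(int(y),int(v)) for y,v in zip(ys,p) if y>=8 and y%2==0])
run(pickle.load(open("top0.pkl","rb")),np.array([.6213,.132]),np.radians(86.8),"start")
run(snap("top"),np.array([.6225,.131]),np.radians(40.5),"now")
E
```

```text
start 6 white jaw y -37.0 -21.75 | profile y>5: [(8, 167), (10, 153), (12, 122), (14, 129), (16, 160), (18, 176), (20, 176), (22, 176), (24, 178), (26, 178), (28, 177), (30, 163), (32, 136), (34, 104), (36, 96), (38, 96)]
start 9 white jaw y -37.25 -21.5 | profile y>5: [(8, 150), (10, 128), (12, 111), (14, 128), (16, 160), (18, 172), (20, 179), (22, 183), (24, 186), (26, 184), (28, 183), (30, 164), (32, 130), (34, 104), (36, 95), (38, 94)]
start 12 white jaw y -36.0 -24.0 | profile y>5: [(8, 107), (10, 96), (12, 100), (14, 121), (16, 143), (18, 149), (20, 156), (22, 167), (24, 174), (26, 162), (28, 153), (30, 139), (32, 118), (34, 101), (36, 94), (38, 95)]
now 6 white jaw y -31.25 -16.75 | profile y>5: [(8, 171), (10, 163), (12, 159), (14, 157), (16, 170), (18, 176), (20, 176), (22, 180), (24, 181), (26, 182), (28, 183), (30, 155), (32, 113), (34, 93), (36, 96), (38, 100)]
now 9 white jaw y -31.5 -16.25 | profile y>5: [(8, 178), (10, 168), (12, 163), (14, 160), (16, 169), (18, 178), (20, 177), (22, 178), (24, 179), (26, 181), (28, 182), (30, 161), (32, 108), (34, 91), (36, 99), (38, 100)]
now 12 white jaw y -31.25 -16.0 | profile y>5: [(8, 173), (10, 168), (12, 156), (14, 153), (16, 167), (18, 177), (20, 178), (22, 173), (24, 175), (26, 180), (28, 189), (30, 173), (32, 125), (34, 99), (36, 100), (38, 100)]
```

```bash
python3 -c "
from plant import ctrl
print(ctrl.close_job())"
```

```text
the job is handed in; nothing more can be done
None
```

I closed the jaws onto the nut using only the worm, then turned the nut about 45° clockwise until it came up firm against its stop. The wrench was left on the nut with its jaws fitting (opening about 30 mm by camera). The job is handed in, with no verdict returned. The last push peaked near 12 N at about 100 mm, roughly the stated strain limit, but the jaw showed no creep; worm press also briefly reached about 15.5 N, over the 14 N advised.

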